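# Nest the frit cups on the bench scale and tare it

### The job

Make the scale ready for weighing glass frit: stand the white cup on the scale's pan, stand the blue cup in it, then the orange cup in the blue one, each fully down and upright. With all three cups on the pan, turn the dial's bezel knob until its red zero mark lines up with the black needle, so that the scale reads zero, and let go. Handle the cups gently (no dropping), do not tip them over, and leave the other things on the bench where they are.

Things in the scene. Friction and masses are not known exactly. Their poses are not given: they have to be found in the camera images.
- cup_large: White cup, the largest and shortest: open round vessel, 58 mm outer diameter at the foot widening to 70 mm at the rim, 56 mm tall, wall 3 mm, floor 5 mm thick, 0.15 to 0.22 kg. Origin: centre of the underside; z up.
- cup_mid: Blue cup, the middle one: open round vessel, 40 mm outer diameter at the foot, 54 mm at the rim, 84 mm tall, wall 3 mm, floor 5 mm, 0.11 to 0.16 kg. Origin: centre of the underside; z up. Standing in the white cup its rim stands 33 mm above the white cup's rim.
- cup_small: Orange cup, the narrowest and tallest: open round vessel, 28 mm outer diameter at the foot, 38 mm at the rim, 112 mm tall, wall 3 mm, floor 5 mm, 0.07 to 0.11 kg. Origin: centre of the underside; z up. Standing in the blue cup its rim stands 33 mm above the blue cup's rim.
- scale: Mint green bench scale, fixed to the table, 265 mm long (x), 150 mm wide, turned about half round: its x axis points roughly to the robot. Origin: on its underside, midway across. The pan is at the end near the robot (65 mm along +x from the origin); at the far end a dial face slopes down away from the robot at 25 degrees, its centre at 81 mm along -x and 42 mm up, its upper edge 70 mm up.
- pan_top (a point): Centre of the top face of the scale's flat round steel pan, 110 mm diameter, 75 mm above the table when empty. z up, x away from the dial, roughly to the robot. The pan is sprung: it sinks about 16 mm per kg, 5 to 8 mm with all three cups (at most 16 mm), and so drives the needle.
- bezel_grip (a point): Grip point of the bezel knob, on its axis. The bezel is a dark disc, 84 mm diameter, on the sloping face, with an aluminium bar 14 mm wide, 60 long, 30 high across its middle; this point is 22 mm above the disc, 8 below the bar's top. It turns with the bezel: z along the dial's axis, out of the face, 25 degrees off vertical, away from the robot; x along the bar to the red mark; y across.
- zero_mark (a point): Red zero mark at the rim of the bezel disc, in line with the bar (which has a red stripe on this half), 40 mm from the dial's axis, 6 mm wide. x points outward from the axis. Turns with the bezel.
- needle_tip (a point): Tip of the black needle that shows from under the bezel disc against the white ring around it, 60 mm from the dial's axis. x points outward from the axis. It moves by itself with the load on the pan and does not turn with the bezel.
- bezel (a joint): Angle of the bezel, 0 when the red zero mark points up the slope (towards the pan), growing clockwise as seen looking onto the dial face. Range -1.6 to 2.4 rad. It stays where it is left (friction about 0.06 N m). Starts at -0.5 to -0.15.
- needle (a joint): Angle of the needle, same zero and direction as the bezel: 0 with an empty pan, about 1.8 rad per kg on the pan, 0.6 to 0.88 rad with the three cups. The scale reads zero when bezel and needle angles are equal.
- heart_red: Red glass heart pendant in a dark metal rim, lying flat: about 55 x 60 mm, 8 mm thick. A bystander. Origin: its underside.
- heart_lime: Lime glass heart pendant in a dark metal rim, lying flat: about 55 x 60 mm, 8 mm thick. A bystander. Origin: its underside.
- pliers: Red-handled pliers lying flat, 165 mm long along their x axis, 64 mm wide, 12 mm high. A bystander. Origin: its underside.
- brush: Paint brush lying flat, 180 mm long along its x axis. A bystander. Origin: its underside.
- jar: Amber glass jar, 60 mm diameter, 85 mm tall, standing. A bystander. Origin: its underside.
- pan: The sprung steel pan itself; same origin and axes as pan_top.
Things that resemble listed ones, but are neither listed nor needed, are in the scene too. Leave any green look-alike of the cup_small alone. What is shaped like the cup_large but yellow is not meant.

How it is judged:
By the outcome, as a careful person would: the job done as asked, in the order asked, and still so for the second after the job is handed in, with the robot touching nothing.
It also fails if it takes over 72 s, if anything falls off the work surface, if the arm or the gripper's body presses on something with over 40 N, if the wrist force passes 120 N, or if a joint passes its speed limit or range.

### The arm

A 6-joint arm with a two-finger parallel gripper is mounted at the origin on the work surface. World frame = base frame: x ahead of the robot, y to its left, z up, the work surface at z = 0. Lengths are in mm, angles in rad, forces in N, time in s.
With the tool pointing down it reaches from about 275 to 775 mm from the base axis. Payload 14.6 kg.
Tool frame: the origin (TCP) lies midway between the tips of the shut fingers; the grasp point (between the pads) lies r.hold_point_z behind it (r.hold_point_z is the distance from the TCP to the grasp point, in mm); z points along the fingers, y is the line along which they close (so a half turn about z gives the same grasp; the last joint's range is limited). The gripper opens to 85 mm and grips with 20 to 120 N. Pads are 22 mm wide; open, the fingers measure 114 mm over their backs; the gripper's body (76 mm by 85 mm) begins 54 mm behind the grasp point. The pads swing forward as they close: fully open they stand 13 mm farther back than shut.
Start: joints at [-1.451, 0.263, -0.048, 1.259, 0, 1.415], TCP at [142.455, -505.307, 231.278] pointing down, gripper open.
Joint ranges: [-2.65, 2.65], [-0.89, 1.7], [-1.18, 1.37], [-2.13, 2.11], [-1.35, 1.29], [-3.14, 3.14]. Speed limits (rad/s): [1.89, 1.89, 2.57, 2.79, 3.14, 3.14].

### API

Orientations are given as a unit quaternion [x, y, z, w].
In Python, from bench import r gives the robot as it stands.
- The arm moves only by the tool arm_command, never from a script. Its argument "steps" is a list of rows, each an object with "delta_pos": the shift along the tool's x, y, z each as a share of 100 mm, from -1 to 1, a list of three; "roll": the turn about the tool's z as a share of 45 degrees, from -1 to 1. In form: [{"delta_pos": [x, y, z], "roll": roll}, ...]. A call has 1 to 20 rows; each row is the pose to reach, as a shift and turn from the pose commanded when the call began, along the tool's axes at that moment; what a row does not reach only later rows make up. A row lasts 1/10 s, in which the tool goes at most 50 mm and 8.59 degrees, less where a joint would pass 70% of its speed; a pose out of reach is approached as far as the arm can. A call with a number of a shift or a turn outside -1 to 1 is refused whole. A call with a gripper value outside its range is refused whole. "grip" is the opening, from -1 (shut) to 1 (fully open), set as the call begins (left out, the last holds). The fingers move at their own pace and stop on an object; "force" is the grip in N (left out, the last holds). Time passes only in rows, so rows that repeat a pose let the fingers close. It gives the time, the measured TCP pose, the force, the opening and the grip force at its end, in the units of the state.
- r.observe(): the state, without advancing time (a new reading comes with each control period).
- r.snapshot(name): name is "side" or "top" or "wrist"; returns a dict with "frame" (400x640x3 uint8, red, green, blue), "z_map" (400x640 float32, mm along the optical axis (not along the pixel's ray), 0 where there is no reading), "fx", "fy", "cx", "cy" (pixels), "position" and "orientation" of the camera in the world. Camera axes: x right, y up, looking along -z (the intrinsics and any distortion apply to the point x, -y, -z); pixel columns grow to the right and rows downward; lengths in mm; the calibration is good to about 2 mm. The wrist camera is an equidistant fisheye: a pixel r from the principal point sees the ray r / f radians off the axis. A picture is of the moment at which its call begins.
- r.sign_off(): hands the job in; it is judged then, once.
The state is a dict: "time_s": time; "q": joint angles; "qvel": joint speeds; "tau": joint torques, N m; "eef_pos": TCP position; "tcp_rot": TCP orientation; "force": force on the tool from outside, world axes, zero at the start; "ft_torque": the same for the moment, N m; "finger_gap": finger opening in mm; "finger_force": force on a finger pad.
Only numpy, scipy, OpenCV 4.12 (cv2) and the standard library are available. Lean on these libraries where they do the work, as an engineer would, in place of code of your own. Each camera call takes 0.05 s, during which the arm holds its last target. There are 200 camera calls.

## Working session

There is one attempt and no reset: what is moved stays moved. The work goes in short steps, Python scripts to look and compute and a tool call to move; the robot and the scene stay as the last step left them, time stands still between calls to the robot, and variables do not carry over. Pictures are saved under pics/ and viewed, at most 12 in all, crops included, and the job is handed in when it is done.

Besides the shell and the picture viewer there is one more tool, called after "Emit:" as name(argument=value, ...), one argument or row to a line, values as JSON. arm_command: Moves the arm, as the interface text tells. Shift numbers are shares of 100 mm and turn numbers shares of 45 degrees, none past 1 either way. Its arguments: {"type":"object","properties":{"steps":{"type":"array","items":{"type":"object","properties":{"delta_pos":{"type":"array","items":{"type":"number","minimum":-1,"maximum":1}},"roll":{"type":"number","minimum":-1,"maximum":1}}}},"grip":{"type":"number"},"force":{"type":"number"}},"required":["steps"]}

```bash
mkdir -p pics; ls; cat > h.py <<'E'
from bench import r
import numpy as np, cv2
from scipy.spatial.transform import Rotation as R
def snap(n,save=None):
    s=r.snapshot(n)
    if save: cv2.imwrite('pics/'+save,s['frame'][:,:,::-1])
    return s
def cloud(s):
    # world xyz per pixel for pinhole cameras
    h,w=s['z_map'].shape; u,v=np.meshgrid(np.arange(w),np.arange(h)); z=s['z_map']
    p=np.stack([(u-s['cx'])/s['fx']*z,-(v-s['cy'])/s['fy']*z,-z],-1)
    return p@R.from_quat(s['orientation']).as_matrix().T+np.array(s['position'])
E
python3 - <<'E'
from h import *
a=snap('top','top0.png');b=snap('side','side0.png')
for s in(a,b):print({k:v for k,v in s.items() if k not in('frame','z_map')})
print(r.observe(),r.hold_point_z)
im=np.vstack([a['frame'],b['frame']])[:,:,::-1]
cv2.imwrite('pics/both0.png',cv2.resize(im,(480,600)))
E
```

```text
pics
{'fx': 407.09483610639836, 'fy': 407.09483610639836, 'cx': 319.4008292267795, 'cy': 198.09040688526906, 'position': array([ 477.68053887,  -25.26224267, 1154.38698413]), 'orientation': array([-0.02088969,  0.01544996,  0.71429832, -0.69935887])}
{'fx': 430.33599778559244, 'fy': 430.33599778559244, 'cx': 324.43063057639927, 'cy': 205.06803438782524, 'position': array([ 361.41728762, 1195.79433885,  877.24503479]), 'orientation': array([-0.03608185,  0.47437659,  0.87810891, -0.05088908])}
{'time_s': 0.1, 'q': array([-1.45128593e+00,  2.63463211e-01, -4.88652738e-02,  1.25940755e+00,
       -2.38151782e-05,  1.41549023e+00]), 'qvel': array([ 0.00056808, -0.00099844,  0.00201822,  0.00044388,  0.00014035,
       -0.00022396]), 'tau': array([ 5.81530374e-03, -6.38577747e+01,  3.85065687e+01,  9.89295251e-03,
        1.57996146e-05,  4.88612261e-05]), 'eef_pos': array([ 142.4246562 , -505.05346761,  230.88235573]), 'tcp_rot': array([ 9.90574222e-01,  1.36976240e-01, -3.49675199e-06, -4.69991936e-04]), 'force': array([ 0.40636439, -0.11955016,  0.54238915]), 'ft_torque': array([-0.05557133,  0.00812569, -0.03801107]), 'finger_force': 0.0, 'finger_gap': 85.23551528730728} 18.700000000000003
```

View pics/top0.png

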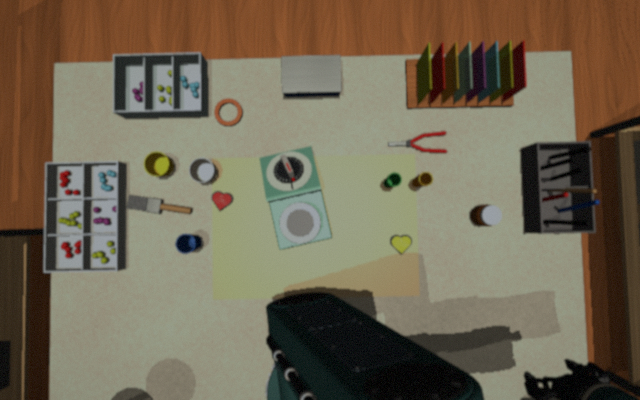

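View pics/side0.png

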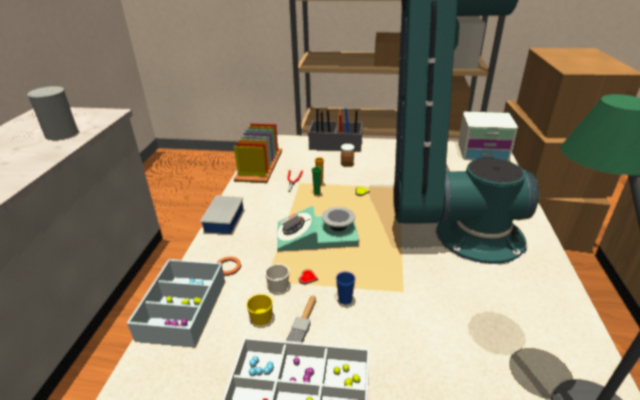

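The top view shows two white/yellow cups at (204,170) and (160,164). The white one is cup_large and the yellow is the look-alike. The narrow cups are at (423,180), orange, and (392,181), green; orange is cup_small and green is the look-alike. The blue cup is at (188,243), and the scale has its dial at (289,170) and pan at (300,223). I'll measure these and confirm them in one crop.

```bash
cat >> h.py <<'E'
def ray_plane(s,u,v,z):
    d=R.from_quat(s['orientation']).as_matrix()@np.array([(u-s['cx'])/s['fx'],-(v-s['cy'])/s['fy'],-1])
    p=np.array(s['position']); return p+d*(z-p[2])/d[2]
def circ(P):
    A=np.c_[2*P[:,0],2*P[:,1],np.ones(len(P))]; c=np.linalg.lstsq(A,(P[:,:2]**2).sum(1),rcond=None)[0]
    return c[0],c[1],np.sqrt(c[2]+c[0]**2+c[1]**2)
E
python3 - <<'E'
from h import *
a=snap('top');b=snap('side')
Ca,Cb=cloud(a),cloud(b)
v,u=np.mgrid[0:400,0:640]
for n,(pu,pv),h,rad in [('white',(204,170),56,35),('blue',(188,243),84,27),('orange',(423,180),112,19),('pan',(300,223),75,55),('jar',(487,215),85,30),('green',(392,181),112,19)]:
    c0=ray_plane(a,pu,pv,h)
    for nm,C in(('top',Ca),('side',Cb)):
        m=(np.hypot(C[...,0]-c0[0],C[...,1]-c0[1])<rad+14)&(abs(C[...,2]-h)<(5))
        P=C[m]
        if len(P)<8: print(n,nm,len(P));continue
        hull=cv2.convexHull(P[:,:2].astype(np.float32))[:,0]
        print(n,nm,c0[:2].round(),len(P),'enc',[np.round(x,1) for x in cv2.minEnclosingCircle(hull)],'fit',np.round(circ(hull),1),'z',P[:,2].mean().round(1))
f=a['frame']
crop=f[120:270,130:450,::-1]
cv2.imwrite('pics/crop1.png',cv2.resize(crop,(800,375),interpolation=cv2.INTER_CUBIC))
# dial
c0=ray_plane(a,289,170,55)
print('dial',c0, Ca[165:175:4,280:300:4].round(0).tolist())
np.save('a.npy',a['frame'])
E
```

```text
white top [617. 295.] 104 enc [array([617.9, 303.5]), np.float64(35.0)] fit [617.5 303.   34.2] z 55.3
white side [617. 295.] 94 enc [array([621. , 304.3]), np.float64(37.3)] fit [620.8 305.4  35.2] z 54.3
blue top [422. 330.] 85 enc [array([420.9, 337.9]), np.float64(27.0)] fit [420.9 337.3  26. ] z 83.2
blue side [422. 330.] 79 enc [array([424.1, 340.4]), np.float64(27.6)] fit [423.8 340.6  26.7] z 82.3
orange top [ 572. -284.] 62 enc [array([ 575.1, -290.4]), np.float64(18.9)] fit [ 575.2 -290.5   18.3] z 111.7
orange side [ 572. -284.] 22 enc [array([ 581.1, -287.2]), np.float64(24.2)] fit [ 580.3 -287.9   20.1] z 110.0
pan top [468.  35.] 1325 enc [array([469. ,  35.8]), np.float64(54.7)] fit [468.8  35.7  54.1] z 75.4
pan side [468.  35.] 520 enc [array([471.7,  39.7]), np.float64(58.1)] fit [472.7  40.1  55. ] z 74.3
jar top [ 479. -455.] 325 enc [array([ 477.9, -466.7]), np.float64(26.8)] fit [ 478.2 -466.5   26. ] z 85.4
jar side [ 479. -455.] 59 enc [array([ 483.2, -463.7]), np.float64(29.3)] fit [ 484.3 -461.7   27.1] z 83.9
green top [ 571. -205.] 56 enc [array([ 574.9, -210.6]), np.float64(18.7)] fit [ 575.2 -210.6   18.1] z 111.8
green side [ 571. -205.] 23 enc [array([ 579.4, -206.7]), np.float64(23.5)] fit [ 578.4 -207.2   19.5] z 110.4
dial [612.44974048  63.54553273  55.        ] [[[628.0, 89.0, 42.0], [623.0, 75.0, 78.0], [623.0, 64.0, 76.0], [627.0, 56.0, 46.0], [627.0, 45.0, 45.0]], [[617.0, 89.0, 48.0], [616.0, 77.0, 51.0], [611.0, 64.0, 88.0], [615.0, 56.0, 53.0], [615.0, 45.0, 52.0]], [[605.0, 88.0, 53.0], [605.0, 78.0, 51.0], [600.0, 63.0, 91.0], [601.0, 54.0, 79.0], [604.0, 45.0, 56.0]]]
```

View pics/crop1.png

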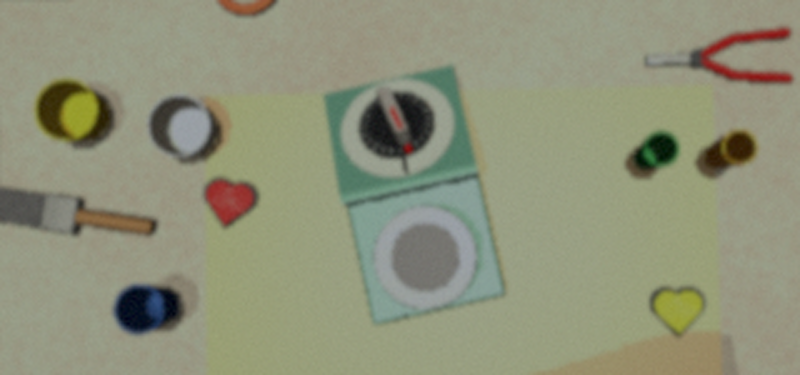

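Emit:
arm_command(
  steps=[
    {"delta_pos": [0.2,-0.2,0],"roll": -0.18},
    {"delta_pos": [0.5,-0.5,0],"roll": -0.36},
    {"delta_pos": [0.75,-0.75,0],"roll": -0.54},
    {"delta_pos": [1,-1,0],"roll": -0.72},
    {"delta_pos": [1,-1,0],"roll": -0.9},
    {"delta_pos": [1,-1,0],"roll": -1},
    {"delta_pos": [1,-1,0],"roll": -1},
  ],
  grip=1,
  force=35,
)

```text
time_s: 0.9
eef_pos: [211.7, -381.7, 231.3]
tcp_rot: [0.862, 0.506, -0.0, 0.0]
force: [-0.0, 0.2, 0.2]
finger_gap: 85.3
finger_force: 0.0
```

Emit:
arm_command(
  steps=[
    {"delta_pos": [0.3,0,0],"roll": -0.18},
    {"delta_pos": [0.6,0,0],"roll": -0.36},
    {"delta_pos": [1,0,0],"roll": -0.54},
    {"delta_pos": [1,0,0],"roll": -0.65},
    {"delta_pos": [1,0,0],"roll": -0.65},
  ],
)

```text
time_s: 1.4
eef_pos: [260.7, -294.2, 231.4]
tcp_rot: [0.707, 0.707, -0.0, 0.0]
force: [-0.3, 0.4, -0.1]
finger_gap: 85.5
finger_force: 0.0
```

Emit:
arm_command(
  steps=[
    {"delta_pos": [0.33,0.2,0],"roll": 0},
    {"delta_pos": [0.67,0.4,0],"roll": 0},
    {"delta_pos": [1,0.6,0],"roll": 0},
  ],
)

```text
time_s: 1.7
eef_pos: [320.8, -194.4, 231.2]
tcp_rot: [0.71, 0.704, -0.0, 0.0]
force: [0.2, -0.8, 0.5]
finger_gap: 85.3
finger_force: 0.0
```

Emit:
arm_command(
  steps=[
    {"delta_pos": [0.33,0.2,0],"roll": 0},
    {"delta_pos": [0.67,0.4,0],"roll": 0},
    {"delta_pos": [1,0.6,0],"roll": 0},
    {"delta_pos": [1,0.6,0],"roll": 0},
    {"delta_pos": [1,0.6,0],"roll": 0},
  ],
)

```text
time_s: 2.2
eef_pos: [380.8, -94.8, 231.1]
tcp_rot: [0.708, 0.706, -0.0, -0.0]
force: [-0.3, 0.3, -0.8]
finger_gap: 85.2
finger_force: 0.0
```

Emit:
arm_command(
  steps=[
    {"delta_pos": [0.33,0.2,0],"roll": 0},
    {"delta_pos": [0.67,0.4,0],"roll": 0},
    {"delta_pos": [1,0.6,0],"roll": 0},
  ],
)

```text
time_s: 2.5
eef_pos: [441.1, 4.8, 231.3]
tcp_rot: [0.709, 0.705, -0.0, 0.0]
force: [-0.3, -0.6, -0.6]
finger_gap: 85.6
finger_force: 0.0
```

Emit:
arm_command(
  steps=[
    {"delta_pos": [0.33,0.2,0],"roll": 0},
    {"delta_pos": [0.67,0.4,0],"roll": 0},
    {"delta_pos": [1,0.6,0],"roll": 0},
  ],
)

```text
time_s: 2.8
eef_pos: [501.5, 104.9, 231.2]
tcp_rot: [0.709, 0.705, -0.0, 0.0]
force: [1.4, -1.2, 0.8]
finger_gap: 85.3
finger_force: 0.0
```

Emit:
arm_command(
  steps=[
    {"delta_pos": [0.33,0.2,0],"roll": 0},
    {"delta_pos": [0.67,0.4,0],"roll": 0},
    {"delta_pos": [1,0.6,0],"roll": 0},
  ],
)

```text
time_s: 3.1
eef_pos: [561.9, 204.7, 231.1]
tcp_rot: [0.709, 0.705, -0.0, 0.0]
force: [0.5, -1.6, 0.5]
finger_gap: 85.6
finger_force: 0.0
```

Emit:
arm_command(
  steps=[
    {"delta_pos": [0.33,0.2,0.2],"roll": 0},
    {"delta_pos": [0.67,0.4,0.5],"roll": 0},
    {"delta_pos": [1,0.58,0.8],"roll": 0},
    {"delta_pos": [1,0.58,1],"roll": 0},
    {"delta_pos": [1,0.58,1],"roll": 0},
    {"delta_pos": [1,0.58,1],"roll": 0},
  ],
)

```text
time_s: 3.7
eef_pos: [619.2, 303.4, 131.8]
tcp_rot: [0.708, 0.706, -0.0, 0.0]
force: [-0.4, -0.2, 1.1]
finger_gap: 85.5
finger_force: 0.0
```

```bash
python3 - <<'E'
from h import *
s=snap('wrist','w1.png'); print({k:v for k,v in s.items() if k not in('frame','z_map')}, r.observe()['eef_pos'])
h,w=s['z_map'].shape; u,v=np.meshgrid(np.arange(w),np.arange(h)); z=s['z_map']
dx,dy=u-s['cx'],v-s['cy']; rr=np.hypot(dx,dy)+1e-9; th=rr/s['fx']
k=np.tan(th)/rr*z
C=np.stack([dx*k,-dy*k,-z],-1)@R.from_quat(s['orientation']).as_matrix().T+np.array(s['position'])
m=(np.hypot(C[...,0]-619,C[...,1]-304)<48)&(abs(C[...,2]-55)<4)&(z>0)
P=C[m]; print(len(P)); hull=cv2.convexHull(P[:,:2].astype(np.float32))[:,0]
print(cv2.minEnclosingCircle(hull),circ(hull))
E
```

```text
{'fx': 309.70691628693146, 'fy': 309.70691628693146, 'cx': 319.6757062808578, 'cy': 197.35005740586703, 'position': array([619.37379956, 369.89701669, 274.69499627]), 'orientation': array([-1.32333695e-01, -6.04542543e-04, -1.82299973e-03,  9.91203362e-01])} [619.36908284 303.68305903 132.69232816]
1418
((619.5457153320312, 304.2903137207031), 34.99113845825195) (np.float64(619.4687644984703), np.float64(304.4627443363148), np.float64(34.68079413809584))
```

View pics/w1.png

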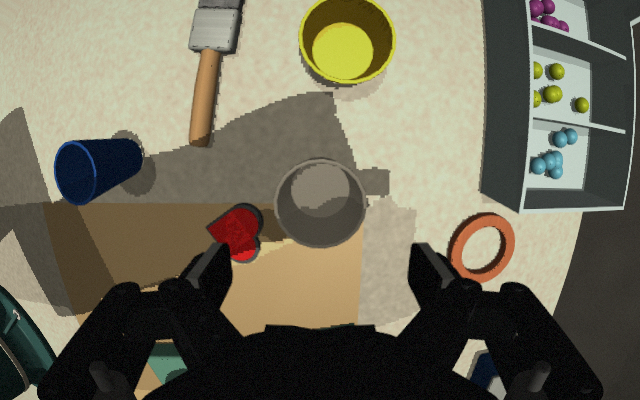

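The wrist view has the white cup at (320,203). Its fitted centre is (619.5, 304.4) and its radius about 35, matching the top and side views. I'll descend and grip.

Emit:
arm_command(
  steps=[
    {"delta_pos": [0,0,0.3],"roll": 0},
    {"delta_pos": [0,0,0.6],"roll": 0},
    {"delta_pos": [0,0,0.85],"roll": 0},
    {"delta_pos": [0,0,1],"roll": 0},
  ],
)

```text
time_s: 4.15
eef_pos: [618.8, 304.1, 31.4]
tcp_rot: [0.708, 0.706, 0.0, 0.0]
force: [-0.2, 0.5, -0.0]
finger_gap: 85.4
finger_force: 0.0
```

Emit:
arm_command(
  steps=[
    {"delta_pos": [0,0,0.1],"roll": 0},
    {"delta_pos": [0,0,0.17],"roll": 0},
    {"delta_pos": [0,0,0.17],"roll": 0},
  ],
)

```text
time_s: 4.45
eef_pos: [618.8, 304.9, 14.7]
tcp_rot: [0.707, 0.707, 0.0, 0.0]
force: [0.1, -0.2, 0.4]
finger_gap: 84.9
finger_force: 0.0
```

Emit:
arm_command(
  steps=[
    {"delta_pos": [0,0,0],"roll": 0},
    {"delta_pos": [0,0,0],"roll": 0},
    {"delta_pos": [0,0,0],"roll": 0},
    {"delta_pos": [0,0,0],"roll": 0},
    {"delta_pos": [0,0,0],"roll": 0},
    {"delta_pos": [0,0,0],"roll": 0},
    {"delta_pos": [0,0,0],"roll": 0},
  ],
  grip=-1,
  force=35,
)

```text
time_s: 5.15
eef_pos: [619.2, 305.4, 15.9]
tcp_rot: [0.707, 0.707, 0.001, 0.001]
force: [-0.3, -1.4, 8.3]
finger_gap: 67.5
finger_force: 38.1
```

Emit:
arm_command(
  steps=[
    {"delta_pos": [0,0,-0.1],"roll": 0},
    {"delta_pos": [0,0,-0.4],"roll": 0},
    {"delta_pos": [0,0,-0.7],"roll": 0},
    {"delta_pos": [0,0,-1],"roll": 0},
  ],
)

```text
time_s: 5.55
eef_pos: [618.4, 305.3, 116.4]
tcp_rot: [0.707, 0.707, 0.0, 0.0]
force: [0.1, -0.0, -2.3]
finger_gap: 67.3
finger_force: 40.4
```

Emit:
arm_command(
  steps=[
    {"delta_pos": [-0.2,-0.1,-0.1],"roll": 0},
    {"delta_pos": [-0.5,-0.3,-0.3],"roll": 0},
    {"delta_pos": [-0.89,-0.5,-0.3],"roll": 0},
  ],
)

```text
time_s: 5.85
eef_pos: [569.0, 216.5, 147.3]
tcp_rot: [0.707, 0.708, 0.002, 0.001]
force: [1.4, -0.9, -1.5]
finger_gap: 67.2
finger_force: 40.5
```

Emit:
arm_command(
  steps=[
    {"delta_pos": [-0.3,-0.16,0],"roll": 0},
    {"delta_pos": [-0.6,-0.33,0],"roll": 0},
    {"delta_pos": [-0.89,-0.5,0],"roll": 0},
  ],
)

```text
time_s: 6.15
eef_pos: [517.7, 126.2, 145.3]
tcp_rot: [0.707, 0.707, 0.0, 0.0]
force: [0.1, 0.4, -1.5]
finger_gap: 67.2
finger_force: 40.5
```

Emit:
arm_command(
  steps=[
    {"delta_pos": [-0.3,-0.16,0],"roll": 0},
    {"delta_pos": [-0.6,-0.33,0],"roll": 0},
    {"delta_pos": [-0.8,-0.45,0.1],"roll": 0},
    {"delta_pos": [-0.89,-0.49,0.25],"roll": 0},
    {"delta_pos": [-0.89,-0.49,0.35],"roll": 0},
    {"delta_pos": [-0.89,-0.49,0.35],"roll": 0},
  ],
)

```text
time_s: 6.75
eef_pos: [469.2, 38.6, 108.9]
tcp_rot: [0.707, 0.707, -0.0, -0.0]
force: [0.2, 0.4, -1.5]
finger_gap: 67.5
finger_force: 40.5
```

```bash
cat >> h.py <<'E'
def wcloud(s):
    h,w=s['z_map'].shape; u,v=np.meshgrid(np.arange(w),np.arange(h)); z=s['z_map']
    dx,dy=u-s['cx'],v-s['cy']; rr=np.hypot(dx,dy)+1e-9
    k=np.tan(rr/s['fx'])/rr*z
    return np.stack([dx*k,-dy*k,-z],-1)@R.from_quat(s['orientation']).as_matrix().T+np.array(s['position'])
def rim(C,c,rad,h,tol=4):
    P=C[(np.hypot(C[...,0]-c[0],C[...,1]-c[1])<rad+13)&(abs(C[...,2]-h)<tol)]
    if len(P)<8: return len(P)
    H=cv2.convexHull(P[:,:2].astype(np.float32))[:,0]
    return len(P),np.round(circ(H),1),np.round(cv2.minEnclosingCircle(H)[0],1),P[:,2].mean().round(1)
E
python3 - <<'E'
from h import *
o=r.observe();print(o['eef_pos'],o['finger_gap'])
C=wcloud(snap('wrist','w2.png'));e=o['eef_pos']
for h in(80,100,110,120,130,140): print(h,rim(C,e[:2],35,e[2]-14+56+(h-110),5))
print('pan',rim(C,(470,38),55,75,3))
S=cloud(snap('side'));T=cloud(snap('top'))
print(rim(S,e[:2],35,e[2]+42,5),rim(T,(470,38),55,75,3))
E
```

```text
[469.18667628  38.55270326 108.89163791] 67.48277594883501
80 (2617, array([469.1,  39.4,  33.7]), array([469.1,  45.8]), np.float64(121.2))
100 (2669, array([468.7,  39.5,  35.8]), array([469.3,  45.8]), np.float64(140.9))
110 (3890, array([469.4,  36.5,  37.9]), array([469.3,  45.4]), np.float64(149.5))
120 (887, array([469.5,  53.5,  44.8]), array([469.2,  45.4]), np.float64(162.2))
130 (1625, array([469.5,  28.4,  47.9]), array([469.2,  38.6]), np.float64(169.3))
140 (2138, array([469.2,  36.5,  40.4]), array([469.4,  38.1]), np.float64(183.0))
pan (9935, array([471.1,  39.1,  53.2]), array([471.,  38.]), np.float64(75.4))
(74, array([470. ,  42.7,  39.5]), array([469.2,  47.5]), np.float64(148.9)) 0
```

Emit:
arm_command(
  steps=[
    {"delta_pos": [0,0.02,0.06],"roll": 0},
    {"delta_pos": [0,0.02,0.12],"roll": 0},
    {"delta_pos": [0,0.02,0.17],"roll": 0},
    {"delta_pos": [0,0.02,0.19],"roll": 0},
    {"delta_pos": [0,0.02,0.2],"roll": 0},
    {"delta_pos": [0,0.02,0.2],"roll": 0},
    {"delta_pos": [0,0.02,0.2],"roll": 0},
  ],
)

```text
time_s: 7.6
eef_pos: [471.5, 38.3, 89.4]
tcp_rot: [0.707, 0.707, 0.0, 0.0]
force: [-1.6, 0.0, -0.5]
finger_gap: 67.6
finger_force: 40.5
```

```bash
python3 - <<'E'
from h import *
o=r.observe();print(o['force'],o['eef_pos'])
C=wcloud(snap('wrist','w3.png'))
P=C[(np.hypot(C[...,0]-471,C[...,1]-38)<53)&(np.hypot(C[...,0]-471,C[...,1]-38)>42)&(C[...,2]<82)&(C[...,2]>60)];print(len(P),np.median(P[:,2]))
E
```

```text
[-1.5918773   0.00903221 -0.45247981] [471.50602843  38.2733492   89.40994812]
5508 73.75790459304483
```

Emit:
arm_command(
  steps=[
    {"delta_pos": [0,0,0.01],"roll": 0},
    {"delta_pos": [0,0,0.015],"roll": 0},
    {"delta_pos": [0,0,0.015],"roll": 0},
  ],
)

```text
time_s: 7.95
eef_pos: [471.6, 38.3, 87.8]
tcp_rot: [0.707, 0.707, 0.0, 0.0]
force: [-0.2, -0.6, -0.3]
finger_gap: 67.7
finger_force: 40.6
```

Emit:
arm_command(
  steps=[
    {"delta_pos": [0,0,0],"roll": 0},
    {"delta_pos": [0,0,0],"roll": 0},
    {"delta_pos": [0,0,0],"roll": 0},
    {"delta_pos": [0,0,0],"roll": 0},
    {"delta_pos": [0,0,0],"roll": 0},
  ],
  grip=1,
)

```text
time_s: 8.45
eef_pos: [471.5, 38.3, 87.8]
tcp_rot: [0.707, 0.707, 0.0, 0.0]
force: [-1.0, -0.1, 0.1]
finger_gap: 85.5
finger_force: 0.0
```

Emit:
arm_command(
  steps=[
    {"delta_pos": [0,0,-0.15],"roll": 0},
    {"delta_pos": [0,0,-0.4],"roll": 0},
    {"delta_pos": [0,0,-0.7],"roll": 0},
    {"delta_pos": [0,0,-1],"roll": 0},
  ],
)

```text
time_s: 8.85
eef_pos: [471.2, 38.3, 188.9]
tcp_rot: [0.707, 0.707, -0.0, -0.0]
force: [0.1, -0.4, -0.2]
finger_gap: 84.8
finger_force: 0.0
```

Emit:
arm_command(
  steps=[
    {"delta_pos": [0.2,0,0],"roll": 0},
    {"delta_pos": [0.6,-0.1,0],"roll": 0},
    {"delta_pos": [1,-0.16,0],"roll": 0},
  ],
)

```text
time_s: 9.15
eef_pos: [455.1, 139.1, 188.0]
tcp_rot: [0.708, 0.706, 0.0, 0.0]
force: [1.0, -0.3, -0.1]
finger_gap: 85.3
finger_force: 0.0
```

Emit:
arm_command(
  steps=[
    {"delta_pos": [0.33,-0.05,0],"roll": 0},
    {"delta_pos": [0.67,-0.1,0],"roll": 0},
    {"delta_pos": [1,-0.16,0],"roll": 0},
  ],
)

```text
time_s: 9.45
eef_pos: [439.1, 239.8, 187.8]
tcp_rot: [0.707, 0.707, 0.0, 0.0]
force: [-0.2, 0.2, 0.7]
finger_gap: 85.0
finger_force: 0.0
```

Emit:
arm_command(
  steps=[
    {"delta_pos": [0.33,-0.05,0],"roll": 0},
    {"delta_pos": [0.67,-0.1,0.1],"roll": 0},
    {"delta_pos": [1,-0.16,0.2],"roll": 0},
    {"delta_pos": [1,-0.16,0.2],"roll": 0},
    {"delta_pos": [1,-0.16,0.2],"roll": 0},
  ],
)

```text
time_s: 9.95
eef_pos: [423.1, 338.6, 167.5]
tcp_rot: [0.707, 0.708, -0.0, -0.0]
force: [0.5, -0.1, 1.0]
finger_gap: 85.3
finger_force: 0.0
```

```bash
python3 - <<'E'
from h import *
print(r.observe()['eef_pos'])
print(rim(wcloud(snap('wrist')),(422,339),27,84))
T=cloud(snap('top'));S=cloud(snap('side'))
for h in (127,130):print('white',rim(T,(471,38),35,h,3),rim(S,(471,38),35,h,3))
E
```

```text
[423.12160804 338.5698663  167.47119286]
(949, array([422.8, 338.7,  26.7]), array([422.7, 338.6]), np.float64(83.7))
white (99, array([469.8,  36.2,  34.2]), array([469.5,  36.3]), np.float64(127.4)) (10, array([472.4,  40.4,  33.8]), array([498.4,  42.8]), np.float64(126.8))
white (69, array([469.5,  36.1,  33.9]), array([469.6,  36.1]), np.float64(128.8)) 5
```

Emit:
arm_command(
  steps=[
    {"delta_pos": [0,0,0.3],"roll": 0},
    {"delta_pos": [0,0,0.6],"roll": 0},
    {"delta_pos": [0,0,0.85],"roll": 0},
    {"delta_pos": [0,0,1],"roll": 0},
  ],
)

```text
time_s: 10.5
eef_pos: [423.3, 337.1, 66.5]
tcp_rot: [0.708, 0.707, -0.001, -0.0]
force: [0.6, -0.8, -0.3]
finger_gap: 85.4
finger_force: 0.0
```

Emit:
arm_command(
  steps=[
    {"delta_pos": [0,0,0.1],"roll": 0},
    {"delta_pos": [0,0,0.16],"roll": 0},
    {"delta_pos": [0,0,0.16],"roll": 0},
  ],
)

```text
time_s: 10.8
eef_pos: [423.7, 338.0, 51.7]
tcp_rot: [0.707, 0.707, -0.0, -0.0]
force: [0.6, -0.7, 0.1]
finger_gap: 85.6
finger_force: 0.0
```

Emit:
arm_command(
  steps=[
    {"delta_pos": [0,0,0],"roll": 0},
    {"delta_pos": [0,0,0],"roll": 0},
    {"delta_pos": [0,0,0],"roll": 0},
    {"delta_pos": [0,0,0],"roll": 0},
    {"delta_pos": [0,0,0],"roll": 0},
    {"delta_pos": [0,0,0],"roll": 0},
    {"delta_pos": [0,0,0],"roll": 0},
  ],
  grip=-1,
  force=35,
)

```text
time_s: 11.5
eef_pos: [423.8, 338.7, 52.8]
tcp_rot: [0.707, 0.707, 0.001, 0.0]
force: [-2.1, 0.3, 9.2]
finger_gap: 52.2
finger_force: 34.9
```

Emit:
arm_command(
  steps=[
    {"delta_pos": [0,0,-0.1],"roll": 0},
    {"delta_pos": [0,0,-0.4],"roll": 0},
    {"delta_pos": [0,0,-0.7],"roll": 0},
    {"delta_pos": [0,0,-1],"roll": 0},
  ],
)

```text
time_s: 11.9
eef_pos: [423.3, 338.2, 153.7]
tcp_rot: [0.707, 0.707, 0.0, 0.0]
force: [0.6, 0.3, -1.0]
finger_gap: 51.7
finger_force: 37.2
```

Emit:
arm_command(
  steps=[
    {"delta_pos": [0,0,-0.3],"roll": 0},
    {"delta_pos": [-0.3,0.05,-0.5],"roll": 0},
    {"delta_pos": [-0.6,0.1,-0.5],"roll": 0},
    {"delta_pos": [-1,0.16,-0.5],"roll": 0},
  ],
)

```text
time_s: 12.3
eef_pos: [439.8, 238.0, 203.1]
tcp_rot: [0.707, 0.708, 0.001, 0.0]
force: [0.3, 0.0, -2.0]
finger_gap: 52.0
finger_force: 37.2
```

Emit:
arm_command(
  steps=[
    {"delta_pos": [-0.33,0.05,0],"roll": 0},
    {"delta_pos": [-0.67,0.1,0],"roll": 0},
    {"delta_pos": [-1,0.16,0],"roll": 0},
  ],
)

```text
time_s: 12.6
eef_pos: [455.3, 136.9, 202.6]
tcp_rot: [0.707, 0.707, 0.0, 0.0]
force: [0.3, -0.3, -1.0]
finger_gap: 52.0
finger_force: 37.2
```

Emit:
arm_command(
  steps=[
    {"delta_pos": [-0.33,0.05,0],"roll": 0},
    {"delta_pos": [-0.67,0.1,0],"roll": 0},
    {"delta_pos": [-0.9,0.14,0],"roll": 0},
    {"delta_pos": [-1,0.16,0],"roll": 0},
    {"delta_pos": [-1,0.16,0],"roll": 0},
    {"delta_pos": [-1,0.16,0],"roll": 0},
  ],
)

```text
time_s: 13.2
eef_pos: [471.3, 39.0, 202.0]
tcp_rot: [0.707, 0.707, 0.0, -0.0]
force: [-0.2, -0.6, -0.2]
finger_gap: 52.0
finger_force: 37.2
```

```bash
python3 - <<'E'
from h import *
o=r.observe();print(o['eef_pos'],o['force']);e=o['eef_pos']
s=snap('wrist','w4.png');C=wcloud(s)
print('white',rim(C,(471.5,38),35,128,3)); print('blue',rim(C,e[:2],27,e[2]+31.5,3))
E
```

```text
[471.31428171  38.97536352 202.0101114 ] [-0.23687853 -0.64938398 -0.20730327]
white (766, array([471.8,  37.4,  34.6]), array([471.8,  37.4]), np.float64(127.7))
blue (3297, array([470.4,  40.8,  30.2]), array([471.3,  46.3]), np.float64(233.2))
```

View pics/w4.png

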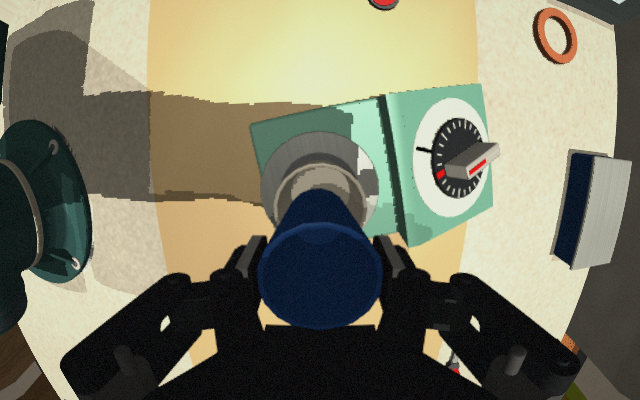

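The blue cup (320,270) hangs upright over the white cup (322,195). The dial's red mark shows at (440,174) and the needle at (425,150). I'll lower it.

Emit:
arm_command(
  steps=[
    {"delta_pos": [-0.01,0,0.2],"roll": 0},
    {"delta_pos": [-0.01,0,0.4],"roll": 0},
    {"delta_pos": [-0.01,0,0.55],"roll": 0},
    {"delta_pos": [-0.01,0,0.65],"roll": 0},
    {"delta_pos": [-0.01,0,0.7],"roll": 0},
    {"delta_pos": [-0.01,0,0.7],"roll": 0},
  ],
)

```text
time_s: 13.85
eef_pos: [471.3, 37.7, 131.6]
tcp_rot: [0.707, 0.707, -0.0, -0.0]
force: [-0.0, 0.6, -0.2]
finger_gap: 52.2
finger_force: 37.2
```

Emit:
arm_command(
  steps=[
    {"delta_pos": [0,0,0.02],"roll": 0},
    {"delta_pos": [0,0,0.03],"roll": 0},
    {"delta_pos": [0,0,0.03],"roll": 0},
  ],
)

```text
time_s: 14.15
eef_pos: [471.7, 37.3, 129.1]
tcp_rot: [0.707, 0.707, 0.0, 0.0]
force: [-0.2, -0.2, 0.2]
finger_gap: 52.2
finger_force: 37.2
```

```bash
python3 - <<'E'
from h import *
print(r.observe()['force'])
S=cloud(snap('side'))
C=wcloud(snap('wrist'))
print('white',rim(C,(471.5,38),35,127,3))
P=C[(np.hypot(C[...,0]-471,C[...,1]-38)<53)&(np.hypot(C[...,0]-471,C[...,1]-38)>42)&(C[...,2]<82)&(C[...,2]>60)];print(len(P),np.median(P[:,2]))
E
```

```text
[-0.18251486 -0.20196121  0.15796457]
white (1898, array([472.1,  44.6,  29.7]), array([471.5,  44.1]), np.float64(127.1))
4083 71.41239419588629
```

Emit:
arm_command(
  steps=[
    {"delta_pos": [0,0,0.01],"roll": 0},
    {"delta_pos": [0,0,0.02],"roll": 0},
    {"delta_pos": [0,0,0.02],"roll": 0},
  ],
)

```text
time_s: 14.55
eef_pos: [471.6, 37.3, 126.8]
tcp_rot: [0.707, 0.707, 0.0, 0.0]
force: [0.8, -0.3, -0.2]
finger_gap: 52.3
finger_force: 37.2
```

Emit:
arm_command(
  steps=[
    {"delta_pos": [0,0,0],"roll": 0},
    {"delta_pos": [0,0,0],"roll": 0},
    {"delta_pos": [0,0,0],"roll": 0},
    {"delta_pos": [0,0,0],"roll": 0},
    {"delta_pos": [0,0,0],"roll": 0},
  ],
  grip=1,
)

```text
time_s: 15.05
eef_pos: [471.5, 37.3, 126.8]
tcp_rot: [0.707, 0.707, -0.0, -0.0]
force: [-0.4, -0.3, 0.1]
finger_gap: 84.9
finger_force: 0.0
```

Emit:
arm_command(
  steps=[
    {"delta_pos": [0,0,-0.15],"roll": 0},
    {"delta_pos": [0,0,-0.4],"roll": 0},
    {"delta_pos": [0,0,-0.75],"roll": 0},
    {"delta_pos": [0,0,-0.75],"roll": 0},
  ],
)

```text
time_s: 15.45
eef_pos: [473.1, 37.2, 205.3]
tcp_rot: [0.707, 0.707, 0.002, 0.002]
force: [1.2, 0.2, -0.8]
finger_gap: 85.7
finger_force: 0.0
```

Emit:
arm_command(
  steps=[
    {"delta_pos": [-0.2,0.1,0],"roll": 0},
    {"delta_pos": [-0.6,0.2,0],"roll": 0},
    {"delta_pos": [-1,0.32,0],"roll": 0},
  ],
)

```text
time_s: 15.75
eef_pos: [503.5, -63.5, 201.5]
tcp_rot: [0.707, 0.708, -0.0, -0.0]
force: [1.4, -0.4, 0.3]
finger_gap: 85.3
finger_force: 0.0
```

Emit:
arm_command(
  steps=[
    {"delta_pos": [-0.33,0.1,0],"roll": 0},
    {"delta_pos": [-0.67,0.2,0],"roll": 0},
    {"delta_pos": [-1,0.32,0],"roll": 0},
  ],
)

```text
time_s: 16.05
eef_pos: [535.5, -164.2, 201.3]
tcp_rot: [0.707, 0.707, -0.0, -0.0]
force: [1.1, 0.3, 0.1]
finger_gap: 85.2
finger_force: 0.0
```

Emit:
arm_command(
  steps=[
    {"delta_pos": [-0.33,0.1,0],"roll": 0},
    {"delta_pos": [-0.67,0.2,0],"roll": 0},
    {"delta_pos": [-1,0.32,0],"roll": 0},
  ],
)

```text
time_s: 16.35
eef_pos: [567.5, -264.2, 201.2]
tcp_rot: [0.707, 0.707, -0.0, -0.0]
force: [2.1, 1.0, 0.5]
finger_gap: 85.4
finger_force: 0.0
```

Emit:
arm_command(
  steps=[
    {"delta_pos": [-0.2,0.06,0],"roll": 0},
    {"delta_pos": [-0.28,0.09,0],"roll": 0},
    {"delta_pos": [-0.28,0.09,0],"roll": 0},
    {"delta_pos": [-0.28,0.09,0],"roll": 0},
  ],
)

```text
time_s: 16.75
eef_pos: [576.2, -289.8, 201.6]
tcp_rot: [0.707, 0.707, 0.0, -0.0]
force: [-0.4, 0.5, 0.3]
finger_gap: 85.0
finger_force: 0.0
```

```bash
python3 - <<'E'
from h import *
print(r.observe()['eef_pos'])
s=snap('wrist','w5.png');C=wcloud(s)
print('orange',rim(C,(577,-290),19,112),'green',rim(C,(577,-209),19,112))
a=snap('top','top5.png');T=cloud(a)
print('white',rim(T,(471,38),35,125,4),'blue',rim(T,(471,38),27,159,4))
f=s['frame'];c=f[150:250,270:370].reshape(-1,3);print(c[c.max(1)>100].mean(0))
E
```

```text
[ 576.21422421 -289.77310402  201.6484786 ]
orange (573, array([ 577.9, -290. ,   18.7]), array([ 577.9, -290. ]), np.float64(111.8)) green (623, array([ 578. , -210. ,   18.6]), array([ 577.9, -210. ]), np.float64(111.9))
white (128, array([469.7,  36.1,  34.2]), array([469.8,  36.2]), np.float64(125.3)) blue (86, array([468.1,  36.8,  26.1]), array([468.3,  36.6]), np.float64(158.3))
[159.20866551 147.59948007 121.52391681]
```

View pics/w5.png

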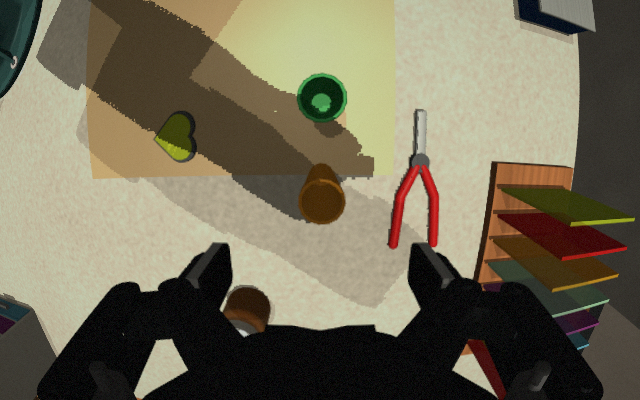

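The orange cup (321,200) is directly ahead and the green look-alike sits apart at (322,97). Blue's rim is 33 mm above white's, so it is seated. Now I'll grip the orange cup.

Emit:
arm_command(
  steps=[
    {"delta_pos": [0,0.015,0.3],"roll": 0},
    {"delta_pos": [0,0.015,0.6],"roll": 0},
    {"delta_pos": [0,0.015,0.85],"roll": 0},
    {"delta_pos": [0,0.015,1],"roll": 0},
  ],
)

```text
time_s: 17.25
eef_pos: [577.2, -289.2, 100.2]
tcp_rot: [0.707, 0.707, -0.0, -0.001]
force: [0.8, 0.0, -0.3]
finger_gap: 85.4
finger_force: 0.0
```

Emit:
arm_command(
  steps=[
    {"delta_pos": [0,0,0.12],"roll": 0},
    {"delta_pos": [0,0,0.21],"roll": 0},
    {"delta_pos": [0,0,0.21],"roll": 0},
  ],
)

```text
time_s: 17.55
eef_pos: [577.6, -290.2, 80.2]
tcp_rot: [0.707, 0.707, -0.0, -0.0]
force: [-0.1, 0.3, -0.6]
finger_gap: 85.6
finger_force: 0.0
```

Emit:
arm_command(
  steps=[
    {"delta_pos": [0,0,0],"roll": 0},
    {"delta_pos": [0,0,0],"roll": 0},
    {"delta_pos": [0,0,0],"roll": 0},
    {"delta_pos": [0,0,0],"roll": 0},
    {"delta_pos": [0,0,0],"roll": 0},
    {"delta_pos": [0,0,0],"roll": 0},
    {"delta_pos": [0,0,0],"roll": 0},
    {"delta_pos": [0,0,0],"roll": 0},
  ],
  grip=-1,
  force=30,
)

```text
time_s: 18.35
eef_pos: [578.2, -291.0, 81.5]
tcp_rot: [0.707, 0.707, 0.0, 0.001]
force: [-1.2, 0.7, 5.7]
finger_gap: 37.6
finger_force: 29.7
```

Emit:
arm_command(
  steps=[
    {"delta_pos": [0,0,-0.1],"roll": 0},
    {"delta_pos": [0,0,-0.4],"roll": 0},
    {"delta_pos": [0,0,-0.7],"roll": 0},
    {"delta_pos": [0,0,-1],"roll": 0},
  ],
)

```text
time_s: 18.75
eef_pos: [577.7, -290.6, 182.6]
tcp_rot: [0.707, 0.707, 0.0, 0.0]
force: [0.5, -0.4, 0.2]
finger_gap: 37.2
finger_force: 30.4
```

Emit:
arm_command(
  steps=[
    {"delta_pos": [0,0,-0.3],"roll": 0},
    {"delta_pos": [0,0,-0.6],"roll": 0},
    {"delta_pos": [0,0,-0.8],"roll": 0},
    {"delta_pos": [0,0,-0.8],"roll": 0},
  ],
)

```text
time_s: 19.15
eef_pos: [578.6, -291.1, 264.1]
tcp_rot: [0.707, 0.707, 0.0, 0.002]
force: [0.5, 0.6, -1.0]
finger_gap: 37.2
finger_force: 30.4
```

Emit:
arm_command(
  steps=[
    {"delta_pos": [0.2,-0.07,0],"roll": 0},
    {"delta_pos": [0.5,-0.17,0],"roll": 0},
    {"delta_pos": [0.9,-0.3,0],"roll": 0},
  ],
)

```text
time_s: 19.45
eef_pos: [547.3, -200.5, 259.6]
tcp_rot: [0.708, 0.707, -0.0, -0.001]
force: [-0.5, 1.0, -0.5]
finger_gap: 37.0
finger_force: 30.4
```

Emit:
arm_command(
  steps=[
    {"delta_pos": [0.33,-0.1,0],"roll": 0},
    {"delta_pos": [0.67,-0.2,0],"roll": 0},
    {"delta_pos": [1,-0.33,0],"roll": 0},
  ],
)

```text
time_s: 19.75
eef_pos: [514.1, -99.2, 260.2]
tcp_rot: [0.707, 0.707, -0.0, -0.0]
force: [-0.4, -0.8, -1.0]
finger_gap: 37.1
finger_force: 30.4
```

Emit:
arm_command(
  steps=[
    {"delta_pos": [0.33,-0.1,0],"roll": 0},
    {"delta_pos": [0.67,-0.2,0],"roll": 0},
    {"delta_pos": [0.9,-0.3,0],"roll": 0},
  ],
)

```text
time_s: 20.05
eef_pos: [483.8, -8.9, 260.3]
tcp_rot: [0.707, 0.707, -0.0, -0.0]
force: [1.1, 0.1, -1.0]
finger_gap: 37.2
finger_force: 30.4
```

Emit:
arm_command(
  steps=[
    {"delta_pos": [0.3,-0.1,0],"roll": 0},
    {"delta_pos": [0.45,-0.13,0],"roll": 0},
    {"delta_pos": [0.48,-0.14,0],"roll": 0},
    {"delta_pos": [0.48,-0.14,0],"roll": 0},
    {"delta_pos": [0.48,-0.14,0],"roll": 0},
  ],
)

```text
time_s: 20.55
eef_pos: [471.1, 36.7, 260.5]
tcp_rot: [0.707, 0.707, -0.0, -0.0]
force: [0.4, -0.0, -0.7]
finger_gap: 36.8
finger_force: 30.4
```

```bash
python3 - <<'E'
from h import *
o=r.observe();print(o['eef_pos'],o['force'])
s=snap('wrist','w6.png');C=wcloud(s)
for t in (3,5):print('blue',rim(C,(471,38),26,159,t),'white',rim(C,(471,38),35,125.5,t))
S=cloud(snap('side'));T=cloud(snap('top'));
print(rim(S,(471,38),27,158,5),rim(S,o['eef_pos'][:2],19,o['eef_pos'][2]-78,8))
E
```

```text
[471.08042282  36.70718096 260.51442815] [ 0.36814721 -0.01697568 -0.68891072]
blue (506, array([470.6,  37.7,  26.6]), array([470.5,  37.4]), np.float64(158.5)) white (548, array([472. ,  37.4,  34.6]), array([472. ,  37.5]), np.float64(125.5))
blue (545, array([470.6,  37.8,  26.6]), array([470.5,  37.4]), np.float64(158.2)) white (612, array([472. ,  37.4,  34.6]), array([472. ,  37.5]), np.float64(125.4))
(56, array([471.6,  40.1,  26.8]), array([472. ,  39.4]), np.float64(156.2)) (26, array([472.6,  41.9,  13. ]), array([472.7,  44.1]), np.float64(184.1))
```

View pics/w6.png

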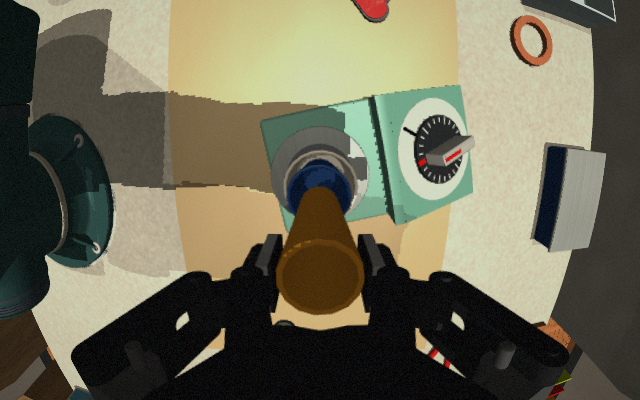

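The orange cup (320,270) is centred over the blue one (320,185) to within 1 mm. Lowering it.

Emit:
arm_command(
  steps=[
    {"delta_pos": [0.01,0,0.2],"roll": 0},
    {"delta_pos": [0.01,0,0.4],"roll": 0},
    {"delta_pos": [0.01,0,0.6],"roll": 0},
    {"delta_pos": [0.01,0,0.78],"roll": 0},
    {"delta_pos": [0.01,0,0.9],"roll": 0},
    {"delta_pos": [0.01,0,0.97],"roll": 0},
    {"delta_pos": [0.01,0,0.97],"roll": 0},
  ],
)

```text
time_s: 21.4
eef_pos: [470.7, 38.0, 163.2]
tcp_rot: [0.707, 0.707, -0.0, -0.0]
force: [0.1, -0.3, -1.2]
finger_gap: 37.1
finger_force: 30.4
```

Emit:
arm_command(
  steps=[
    {"delta_pos": [0,0,0.02],"roll": 0},
    {"delta_pos": [0,0,0.03],"roll": 0},
    {"delta_pos": [0,0,0.04],"roll": 0},
    {"delta_pos": [0,0,0.04],"roll": 0},
  ],
)

```text
time_s: 21.8
eef_pos: [471.2, 38.3, 160.0]
tcp_rot: [0.707, 0.707, 0.0, 0.0]
force: [0.9, 0.2, 0.2]
finger_gap: 37.2
finger_force: 30.4
```

```bash
python3 - <<'E'
from h import *
print(r.observe()['force'])
C=wcloud(snap('wrist'))
d=np.hypot(C[...,0]-471,C[...,1]-38)
P=C[(d<53)&(d>42)&(C[...,2]<82)&(C[...,2]>60)];print(len(P),np.median(P[:,2]))
E
```

```text
[0.85810575 0.17015556 0.18498143]
3208 68.71402670098277
```

Load is on the pan (68.7 mm high). Releasing, lifting, and moving over the dial.

Emit:
arm_command(
  steps=[
    {"delta_pos": [0,0,0.01],"roll": 0},
    {"delta_pos": [0,0,0.01],"roll": 0},
  ],
)

```text
time_s: 22.05
eef_pos: [471.1, 38.3, 158.8]
tcp_rot: [0.707, 0.707, 0.0, 0.0]
force: [0.5, 0.5, -0.4]
finger_gap: 37.4
finger_force: 30.4
```

Emit:
arm_command(
  steps=[
    {"delta_pos": [0,0,0],"roll": 0},
    {"delta_pos": [0,0,0],"roll": 0},
    {"delta_pos": [0,0,0],"roll": 0},
    {"delta_pos": [0,0,0],"roll": 0},
    {"delta_pos": [0,0,0],"roll": 0},
    {"delta_pos": [0,0,0],"roll": 0},
  ],
  grip=1,
)

```text
time_s: 22.65
eef_pos: [471.0, 38.3, 158.8]
tcp_rot: [0.707, 0.707, -0.0, -0.0]
force: [-0.1, -0.1, -0.5]
finger_gap: 85.3
finger_force: 0.0
```

Emit:
arm_command(
  steps=[
    {"delta_pos": [0,0,-0.15],"roll": 0},
    {"delta_pos": [0,0,-0.4],"roll": 0},
    {"delta_pos": [0,0,-0.75],"roll": 0},
    {"delta_pos": [0,0,-0.9],"roll": 0},
    {"delta_pos": [0,0,-0.9],"roll": 0},
  ],
)

```text
time_s: 23.15
eef_pos: [471.9, 38.2, 250.6]
tcp_rot: [0.707, 0.707, 0.001, 0.001]
force: [-0.1, -0.1, -0.7]
finger_gap: 85.2
finger_force: 0.0
```

Emit:
arm_command(
  steps=[
    {"delta_pos": [0.1,0.2,0],"roll": 0},
    {"delta_pos": [0.2,0.5,0],"roll": 0},
    {"delta_pos": [0.3,0.9,0],"roll": 0},
  ],
)

```text
time_s: 23.45
eef_pos: [561.1, 68.7, 248.3]
tcp_rot: [0.707, 0.707, -0.0, -0.0]
force: [0.6, -0.7, 0.4]
finger_gap: 85.4
finger_force: 0.0
```

Emit:
arm_command(
  steps=[
    {"delta_pos": [0,0.3,0],"roll": 0},
    {"delta_pos": [0,0.5,0],"roll": 0},
    {"delta_pos": [0,0.52,0.2],"roll": 0},
    {"delta_pos": [0,0.52,0.2],"roll": 0},
    {"delta_pos": [0,0.52,0.2],"roll": 0},
  ],
)

```text
time_s: 23.95
eef_pos: [612.3, 68.3, 228.2]
tcp_rot: [0.707, 0.707, -0.001, -0.001]
force: [1.3, -0.1, -0.5]
finger_gap: 85.5
finger_force: 0.0
```

```bash
python3 - <<'E'
from h import *
print(r.observe()['eef_pos'])
s=snap('wrist','w7.png');C=wcloud(s);np.savez('w7.npz',C=C,f=s['frame'])
T=cloud(snap('top'))
print('white',rim(T,(471,38),35,124,4),'blue',rim(T,(471,38),27,157,4),'orange',rim(T,(471,38),19,190,4))
# face plane: mint/white ring points
d=np.hypot(C[...,0]-613,C[...,1]-68); q=(d<58)&(d>46)
P=C[q]; 
for i in range(4):
    c=P.mean(0);n=np.linalg.svd(P-c,full_matrices=False)[2][2];n*=np.sign(n[2]);e=(P-c)@n;P=P[abs(e)<max(2,3*np.median(abs(e)))]
print('plane',c,n,np.degrees(np.arccos(n[2])),np.degrees(np.arctan2(n[1],n[0])),len(P))
h=(C-c)@n
B=C[(d<45)&(h>26)];print('bar top',len(B),B.mean(0),'h pct',np.percentile(h[(d<45)&(h>20)],[5,50,95]))
hd=h[(d<40)&(h<15)];print('disc h',np.median(hd))
E
```

```text
[612.26830693  68.29769088 228.23217754]
white (66, array([469.8,  35.6,  33.8]), array([470.1,  33.6]), np.float64(123.8)) blue (48, array([468.4,  35.6,  25.4]), array([468.3,  36. ]), np.float64(156.7)) orange (30, array([468.4,  38.7,  18.2]), array([468.4,  34.6]), np.float64(189.9))
plane [613.62997802  75.52762858 284.41089108] [-0.00335586 -0.9999932   0.00152995] 89.91234027116722 -90.19227707411831 6955
bar top 1114 [611.55733669  38.81910413  54.77641562] h pct [21.36020271 33.19259584 46.85364446]
disc h -4.912007271636482
```

View pics/w7.png

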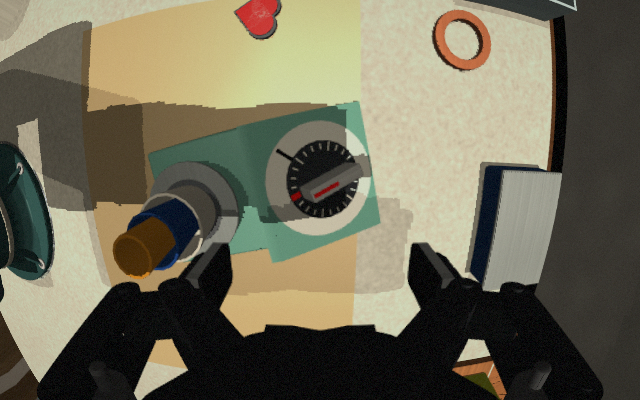

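The wrist view shows the stack upright (rims at 124/157/190 mm, steps of 33, all seated). The dial is at (322,178), its red mark at (296,198) and its needle at (285,155). The plane fit was polluted by gripper points, so I'll refit and get the angles.

```bash
cat >> h.py <<'E'
def dial(s,verbose=True):
    C=wcloud(s);f=s['frame'].astype(int);z=s['z_map']
    d=np.hypot(C[...,0]-613,C[...,1]-68);ok=(z>0)&(C[...,2]<100)&(C[...,2]>10)
    mx,mn=f.max(2),f.min(2)
    white=ok&(d<70)&(mx-mn<30)&(mx>110)&(C[...,2]<75)
    P=C[white]
    for i in range(6):
        c=P.mean(0);n=np.linalg.svd(P-c,full_matrices=False)[2][2];n=n*np.sign(n[2]);e=(P-c)@n;P=P[abs(e)<max(1.5,2.5*np.median(abs(e)))]
    h=(C-c)@n
    up=-n*n[2]+np.array([0,0,1]);up/=np.linalg.norm(up);t=np.cross(up,n)  # t = clockwise side seen from outside
    X=(C-c)@up;Y=(C-c)@t
    ring=ok&(abs(h)<2.5)&(d<75)&white
    H=cv2.convexHull(np.c_[X[ring],Y[ring]].astype(np.float32))[:,0]
    x0,y0,rr=circ(H); X=X-x0;Y=Y-y0; O=c+up*x0+t*y0
    rad=np.hypot(X,Y);a=np.arctan2(Y,X)
    red=ok&(f[...,0]>100)&(f[...,0]>2*f[...,1])&(rad<44)
    mark=red&(rad>33)&(h<10)
    ned=ok&(abs(h)<3.5)&(rad>46)&(rad<60)&(mx<70)
    bar=ok&(h>28)&(h<40)&(rad<40)
    B=np.c_[X[bar],Y[bar]];bc=B.mean(0);w=np.linalg.svd(B-bc,full_matrices=False)[2][0];w=w*np.sign(w[0])
    def m(q):
        return (np.round(np.arctan2(Y[q].mean(),X[q].mean()),3),np.round(rad[q].mean(),1),q.sum())
    stripe=red&(h>20)
    res=dict(n=n,tilt=np.degrees(np.arccos(n[2])),az=np.degrees(np.arctan2(n[1],n[0])),O=O,ringR=rr,mark=m(mark),stripe=m(stripe),needle=m(ned),bar_c=bc,bar_ang=np.arctan2(w[1],w[0]),bar_h=np.median(h[bar]),bar_world=C[bar].mean(0),nbar=bar.sum(),disc=np.median(h[ok&(rad<38)&(h<15)]))
    if verbose:
        for k,v in res.items(): print(k,v)
    return res,X,Y,h
E
python3 - <<'E'
from h import *
s=snap('wrist');dial(s)
E
```

```text
n [0.41172277 0.08605129 0.90723731]
tilt 24.87368285417409
az 11.805056273722789
O [616.52020946  66.66437923  42.71126101]
ringR 63.82323309264716
mark (np.float64(-0.182), np.float64(38.4), np.int64(46))
stripe (np.float64(-0.145), np.float64(16.3), np.int64(107))
needle (np.float64(0.767), np.float64(53.5), np.int64(43))
bar_c [4.86941385 1.59583107]
bar_ang -0.21420159271574324
bar_h 37.896690710572955
bar_world [627.09778669  70.50543773  78.31528919]
nbar 930
disc 8.2439855268015
```

```bash
python3 - <<'E'
from h import *
S=cloud(snap('side'));v=(S[...,2]>195)&(S[...,1]<250)&(S[...,1]>-150)
for x in range(440,640,20):
    q=v&(abs(S[...,0]-x)<10); print(x,q.sum(),S[...,2][q].min().round() if q.any() else None)
E
```

```text
440 400 618.0
460 426 619.0
480 396 618.0
500 373 618.0
520 392 615.0
540 488 286.0
560 966 247.0
580 1214 245.0
600 1224 303.0
620 1145 301.0
```

Emit:
arm_command(
  steps=[
    {"delta_pos": [0,0,0],"roll": -0.18},
    {"delta_pos": [0,0,0],"roll": -0.36},
    {"delta_pos": [0.02,0.15,0],"roll": -0.54},
    {"delta_pos": [0.02,0.15,0],"roll": -0.72},
    {"delta_pos": [0.02,0.15,0],"roll": -0.9},
    {"delta_pos": [0.02,0.15,0],"roll": -1},
  ],
)

```text
time_s: 24.75
eef_pos: [628.0, 70.3, 229.4]
tcp_rot: [0.38, 0.925, 0.0, 0.0]
force: [0.0, -0.4, -0.6]
finger_gap: 85.6
finger_force: 0.0
```

Emit:
arm_command(
  steps=[
    {"delta_pos": [0,0,0],"roll": -0.18},
    {"delta_pos": [0,0,0],"roll": -0.36},
    {"delta_pos": [0,0,0],"roll": -0.54},
    {"delta_pos": [0,0,0],"roll": -0.72},
    {"delta_pos": [0,0,0],"roll": -0.9},
    {"delta_pos": [0,0,0],"roll": -1},
  ],
)

```text
time_s: 25.35
eef_pos: [627.9, 70.3, 229.5]
tcp_rot: [-0.003, 1.0, 0.0, 0.0]
force: [0.7, 0.1, -0.1]
finger_gap: 85.5
finger_force: 0.0
```

Emit:
arm_command(
  steps=[
    {"delta_pos": [0,0,0],"roll": -0.18},
    {"delta_pos": [0,0,0],"roll": -0.36},
    {"delta_pos": [0,0,0],"roll": -0.54},
    {"delta_pos": [0,0,0],"roll": -0.54},
    {"delta_pos": [0,0,0],"roll": -0.54},
  ],
  grip=0,
)

```text
time_s: 25.85
eef_pos: [627.9, 70.3, 229.2]
tcp_rot: [-0.208, 0.978, -0.0, 0.0]
force: [0.5, -0.1, 0.0]
finger_gap: 43.1
finger_force: 0.0
```

```bash
python3 - <<'E'
from h import *
o=r.observe();print(o['eef_pos'],o['tcp_rot'],o['finger_gap'],o['q'])
s=snap('wrist','w8.png');dial(s)
E
```

```text
[627.94492307  70.31172462 229.19845235] [-2.08351133e-01  9.78054049e-01 -5.32773495e-05  2.83867241e-04] 43.09051856868737 [-1.73682568e-02  4.52645665e-01  2.39799324e-01  1.35737284e+00
  2.40989892e-05 -4.37145851e-01]
n [0.41449688 0.08235563 0.90631666]
tilt 24.998797394931234
az 11.237642903089625
O [619.61354828  67.06332362  41.54914313]
ringR 64.66473987225854
mark (np.float64(-0.177), np.float64(40.8), np.int64(23))
stripe (np.float64(-0.136), np.float64(24.5), np.int64(42))
needle (np.float64(0.62), np.float64(52.1), np.int64(65))
bar_c [10.26265501  0.41078357]
bar_ang -0.2195977374410034
bar_h 37.886476019598874
bar_world [625.74124259  68.69963734  79.40727411]
nbar 779
disc 8.1231070797869
```

View pics/w8.png

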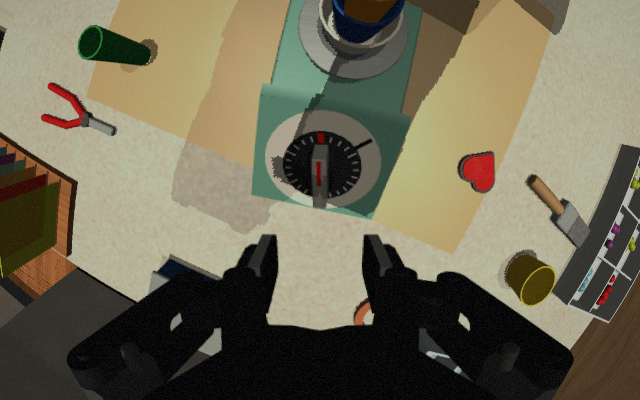

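The wrist view has the bar vertical at (320,170), in line with the gripper's mid-plane. The red mark is at (321,138) and the needle at (365,143). I'll check the bar's extents to get its centre.

```bash
python3 - <<'E'
from h import *
s=snap('wrist');C=wcloud(s);n=np.array([.4134,.0842,.9066]);n/=np.linalg.norm(n)
O=np.array([617.,67,42.4]);up=-n*n[2]+[0,0,1];up/=np.linalg.norm(up);t=np.cross(up,n)
h=(C-O)@n;X=(C-O)@up;Y=(C-O)@t;ok=(s['z_map']>0)&(np.hypot(X,Y)<60)
b=-0.2;L=X*np.cos(b)+Y*np.sin(b);W=-X*np.sin(b)+Y*np.cos(b)
for lo,hi in((36,40),(34,36),(28,34),(18,28)):
    q=ok&(h>lo)&(h<hi);print(lo,q.sum(),'L',np.percentile(L[q],[1,50,99]).round(1),'W',np.percentile(W[q],[1,50,99]).round(1))
mx=s['frame'].max(2).astype(int)
dk=ok&(h>5)&(h<11)&(mx<75);H=cv2.convexHull(np.c_[X[dk],Y[dk]].astype(np.float32))[:,0];print('disc',circ(H),cv2.minEnclosingCircle(H))
E
```

```text
36 660 L [-25.9   6.   32.6] W [-5.5  1.4  7.4]
34 18 L [31.5 32.3 33. ] W [-5.4  1.6  6.7]
28 91 L [-22.5  31.2  33.6] W [-5.1  6.3  7.8]
18 78 L [21.8 32.4 33.2] W [-5.9  0.7  7.1]
disc (np.float64(3.5173457614359487), np.float64(0.34230987305568306), np.float64(41.5299413712083)) ((3.271839141845703, 0.34269869327545166), 42.128814697265625)
```

The disc fit (radius 42) and the bar extents agree on a dial centre near (614,67,44), and the pan-based estimate matches. The grip point is therefore about (626.4, 69.4, 71). Descending.

Emit:
arm_command(
  steps=[
    {"delta_pos": [0.017,0,0.2],"roll": 0},
    {"delta_pos": [0.017,0,0.5],"roll": 0},
    {"delta_pos": [0.017,0,0.8],"roll": 0},
    {"delta_pos": [0.017,0,1],"roll": 0},
  ],
)

```text
time_s: 26.35
eef_pos: [625.7, 69.6, 127.0]
tcp_rot: [-0.209, 0.978, 0.0, -0.001]
force: [-1.1, 0.1, 0.6]
finger_gap: 43.1
finger_force: 0.0
```

Emit:
arm_command(
  steps=[
    {"delta_pos": [0,0,0.2],"roll": 0},
    {"delta_pos": [0,0,0.4],"roll": 0},
    {"delta_pos": [0,0,0.55],"roll": 0},
    {"delta_pos": [0,0,0.66],"roll": 0},
    {"delta_pos": [0,0,0.66],"roll": 0},
    {"delta_pos": [0,0,0.66],"roll": 0},
  ],
)

```text
time_s: 26.95
eef_pos: [626.7, 69.6, 63.3]
tcp_rot: [-0.21, 0.978, -0.0, 0.0]
force: [0.6, 0.9, -0.1]
finger_gap: 42.7
finger_force: 0.0
```

Emit:
arm_command(
  steps=[
    {"delta_pos": [0,0,0],"roll": 0},
    {"delta_pos": [0,0,0],"roll": 0},
    {"delta_pos": [0,0,0],"roll": 0},
    {"delta_pos": [0,0,0],"roll": 0},
    {"delta_pos": [0,0,0],"roll": 0},
    {"delta_pos": [0,0,0],"roll": 0},
  ],
  grip=-1,
  force=20,
)

```text
time_s: 27.55
eef_pos: [627.0, 69.4, 63.6]
tcp_rot: [-0.21, 0.978, -0.0, 0.001]
force: [-0.5, -1.6, 6.4]
finger_gap: 14.1
finger_force: 20.4
```

```bash
python3 - <<'E'
from h import *
print(r.observe())
s=snap('wrist','w9.png')
E
```

```text
{'time_s': 27.55, 'q': array([-1.87488062e-02,  5.30488717e-01, -8.73172008e-02,  9.51496699e-01,
       -2.74307019e-04, -4.42416030e-01]), 'qvel': array([ 0.00151577,  0.00125955, -0.0004954 , -0.00042708, -0.00182197,
        0.00100867]), 'tau': array([ 1.54112421e+00, -7.98191929e+01,  3.24659550e+01, -2.43969820e-02,
        4.57399143e-01, -5.27341675e-02]), 'eef_pos': array([626.98710574,  69.37930796,  63.55923842]), 'tcp_rot': array([-2.10252717e-01,  9.77646776e-01, -3.04213113e-04,  6.95742518e-04]), 'force': array([-0.52092568, -1.59191311,  6.44547778]), 'ft_torque': array([-0.253431  ,  0.04559559, -0.00616374]), 'finger_force': 20.418850573478267, 'finger_gap': 14.064098145541504}
```

View pics/w9.png

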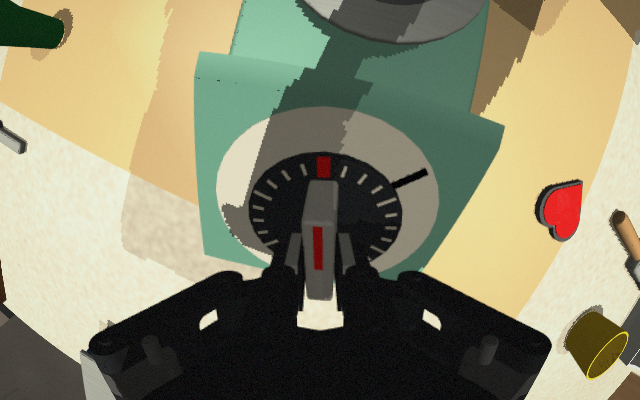

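Gripped: the gap is 14.1 mm. The view shows the red mark at (324,167) and the needle at (410,178). Turning most of the way, then measuring.

Emit:
arm_command(
  steps=[
    {"delta_pos": [0,0,0],"roll": 0.1},
    {"delta_pos": [0,0,0],"roll": 0.2},
    {"delta_pos": [0,0,0],"roll": 0.3},
    {"delta_pos": [0,0,0],"roll": 0.4},
    {"delta_pos": [0,0,0],"roll": 0.5},
    {"delta_pos": [0,0,0],"roll": 0.5},
  ],
)

```text
time_s: 28.2
eef_pos: [627.2, 69.1, 63.5]
tcp_rot: [-0.014, 1.0, -0.001, 0.001]
force: [1.5, -3.1, 5.9]
finger_gap: 13.8
finger_force: 33.5
```

```bash
cat >> h.py <<'E'
def angles(s,O=np.array([613.9,66.9,43.8])):
    C=wcloud(s);f=s['frame'].astype(int)
    n=np.array([.4134,.0842,.9066]);n/=np.linalg.norm(n)
    up=-n*n[2]+[0,0,1];up/=np.linalg.norm(up);t=np.cross(up,n)
    h,X,Y=[(C-O)@k for k in(n,up,t)];mx=f.max(2)
    ok=(s['z_map']>0)&(C[...,2]<100)
    dk=ok&(h>5)&(h<11)&(np.hypot(X,Y)<50);H=cv2.convexHull(np.c_[X[dk],Y[dk]].astype(np.float32))[:,0]
    cc,rr=cv2.minEnclosingCircle(H);print('disc centre',np.round(cc,1),rr)
    for nm,dx,dy in(('nominal',0,0),('disc',*cc)):
        x,y=X-dx,Y-dy;rad=np.hypot(x,y)
        red=ok&(f[...,0]>80)&(f[...,0]>2*f[...,1])
        mark=red&(rad>33)&(rad<46)&(abs(h-8.2)<4)
        face=ok&(abs(h)<3)&(rad>46)&(rad<61)&(abs(np.arctan2(y,x))<1.2)&(np.arctan2(y,x)>0.3)
        ned=face&(mx<45)
        o=lambda q:(np.arctan2(y[q].mean(),x[q].mean()).round(3),rad[q].mean().round(1),q.sum())
        st=red&(h>20)&(rad<35);print(nm,'mark',o(mark),'needle',o(ned),rad[ned].max() if ned.any() else 0,'stripe',o(st))
E
python3 - <<'E'
from h import *
print(r.observe()['ft_torque'])
angles(snap('wrist'))
E
```

```text
[-1.24601009 -0.24233516  0.27309862]
disc centre [ 0.3 -0.4] 42.16165542602539
nominal mark (np.float64(0.144), np.float64(37.6), np.int64(220)) needle (np.float64(0.775), np.float64(52.8), np.int64(184)) 59.565934581571376 stripe (np.float64(0.136), np.float64(14.7), np.int64(384))
disc mark (np.float64(0.156), np.float64(37.5), np.int64(211)) needle (np.float64(0.784), np.float64(52.8), np.int64(184)) 59.60861808563686 stripe (np.float64(0.165), np.float64(14.5), np.int64(384))
```

Emit:
arm_command(
  steps=[
    {"delta_pos": [0,0,0],"roll": 0.1},
    {"delta_pos": [0,0,0],"roll": 0.2},
    {"delta_pos": [0,0,0],"roll": 0.3},
    {"delta_pos": [0,0,0],"roll": 0.4},
    {"delta_pos": [0,0,0],"roll": 0.5},
    {"delta_pos": [0,0,0],"roll": 0.58},
    {"delta_pos": [0,0,0],"roll": 0.66},
    {"delta_pos": [0,0,0],"roll": 0.72},
    {"delta_pos": [0,0,0],"roll": 0.75},
    {"delta_pos": [0,0,0],"roll": 0.75},
  ],
)

```text
time_s: 29.25
eef_pos: [628.0, 68.3, 64.9]
tcp_rot: [0.276, 0.961, -0.001, 0.002]
force: [-0.4, -7.7, 20.4]
finger_gap: 13.5
finger_force: 83.2
```

```bash
python3 - <<'E'
from h import *
o=r.observe();print(o['ft_torque'],o['tcp_rot'])
angles(snap('wrist','w10.png'))
E
```

```text
[-2.60184353  0.32327792  0.55175181] [ 2.75573629e-01  9.61276405e-01 -9.04560748e-04  2.45558600e-03]
disc centre [0.1 0.3] 42.099876403808594
nominal mark (np.float64(0.708), np.float64(37.5), np.int64(224)) needle (np.float64(0.778), np.float64(53.3), np.int64(193)) 59.526024273559464 stripe (np.float64(0.709), np.float64(14.8), np.int64(439))
disc mark (np.float64(0.703), np.float64(37.4), np.int64(220)) needle (np.float64(0.776), np.float64(53.2), np.int64(191)) 59.29192478392992 stripe (np.float64(0.699), np.float64(14.6), np.int64(439))
```

Emit:
arm_command(
  steps=[
    {"delta_pos": [0,0,0],"roll": 0.04},
    {"delta_pos": [0,0,0],"roll": 0.08},
    {"delta_pos": [0,0,0],"roll": 0.09},
    {"delta_pos": [0,0,0],"roll": 0.09},
  ],
)

```text
time_s: 29.7
eef_pos: [627.7, 68.4, 64.7]
tcp_rot: [0.309, 0.951, -0.001, 0.002]
force: [-1.4, -7.8, 17.9]
finger_gap: 13.5
finger_force: 89.9
```

```bash
python3 - <<'E'
from h import *
angles(snap('wrist'))
E
```

```text
disc centre [0.1 0.3] 42.14042282104492
nominal mark (np.float64(0.769), np.float64(37.5), np.int64(222)) needle (np.float64(0.779), np.float64(52.9), np.int64(163)) 59.55134645473253 stripe (np.float64(0.775), np.float64(15.2), np.int64(447))
disc mark (np.float64(0.764), np.float64(37.3), np.int64(217)) needle (np.float64(0.775), np.float64(52.7), np.int64(160)) 59.276187488042666 stripe (np.float64(0.763), np.float64(14.9), np.int64(447))
```

Emit:
arm_command(
  steps=[
    {"delta_pos": [0,0,0],"roll": 0},
    {"delta_pos": [0,0,0],"roll": 0},
    {"delta_pos": [0,0,0],"roll": 0},
    {"delta_pos": [0,0,0],"roll": 0},
  ],
  grip=-0.45,
)

```text
time_s: 30.15
eef_pos: [626.2, 69.7, 62.6]
tcp_rot: [0.309, 0.951, 0.0, -0.0]
force: [1.1, -0.4, -0.9]
finger_gap: 23.5
finger_force: 0.0
```

```bash
python3 - <<'E'
from h import *
angles(snap('wrist'))
E
```

```text
disc centre [-0.1 -0.4] 42.51079559326172
nominal mark (np.float64(0.776), np.float64(37.5), np.int64(222)) needle (np.float64(0.78), np.float64(52.9), np.int64(179)) 59.704257251824046 stripe (np.float64(0.78), np.float64(15.0), np.int64(448))
disc mark (np.float64(0.781), np.float64(37.6), np.int64(234)) needle (np.float64(0.783), np.float64(53.0), np.int64(186)) 60.0612610316138 stripe (np.float64(0.792), np.float64(15.3), np.int64(448))
```

Emit:
arm_command(
  steps=[
    {"delta_pos": [0,0,-0.05],"roll": 0},
    {"delta_pos": [0,0,-0.15],"roll": 0},
    {"delta_pos": [0,0,-0.3],"roll": 0},
    {"delta_pos": [0,0,-0.5],"roll": 0},
    {"delta_pos": [0,0,-0.8],"roll": 0},
    {"delta_pos": [0,0,-1],"roll": 0},
    {"delta_pos": [0,0,-1],"roll": 0},
    {"delta_pos": [0,0,-1],"roll": 0},
  ],
)

```text
time_s: 31.0
eef_pos: [626.6, 69.6, 163.3]
tcp_rot: [0.309, 0.951, 0.0, 0.0]
force: [0.1, -0.1, -1.0]
finger_gap: 23.2
finger_force: 0.0
```

```bash
python3 - <<'E'
from h import *
s=snap('wrist');angles(s)
cv2.imwrite('pics/w11.png',s['frame'][:,:,::-1])
T=cloud(snap('top','t11.png'))
print(rim(wcloud(s),(471,38),35,124,4),rim(T,(471,38),19,190,4),rim(T,(471,38),27,157,4))
E
```

```text
disc centre [-0.3  0.1] 42.31485366821289
nominal mark (np.float64(0.782), np.float64(37.4), np.int64(78)) needle (np.float64(0.78), np.float64(53.0), np.int64(61)) 59.41784469497725 stripe (np.float64(0.799), np.float64(14.2), np.int64(174))
disc mark (np.float64(0.774), np.float64(37.5), np.int64(80)) needle (np.float64(0.774), np.float64(53.1), np.int64(62)) 59.59403311095344 stripe (np.float64(0.778), np.float64(14.4), np.int64(174))
(1315, array([472.2,  37.5,  34.6]), array([472.2,  37.6]), np.float64(123.6)) (20, array([469. ,  38.4,  18. ]), array([469.4,  31.1]), np.float64(190.2)) (37, array([468.4,  35.9,  25.5]), array([469.2,  30.5]), np.float64(156.6))
```

View pics/w11.png

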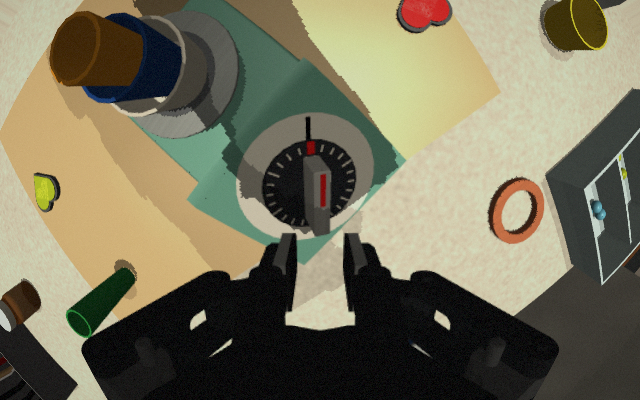

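The red mark (311,148) lines up with the needle (308,128), the stack stands upright, and the gripper is clear. Handing in.

```bash
python3 -c "
from bench import r
print(r.sign_off())"
```

```text
the job is handed in; nothing more can be done
None
```

The three cups stand nested and upright on the pan, the red mark lines up with the needle at about 0.78 rad (within 0.01 by the wrist camera), and the job was handed in at about 31 s with the gripper clear of everything.

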